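# Draw the damaged spool rod out of the half-open drawer

## Robot

A 7-joint arm with a two-finger parallel gripper is mounted at the origin on the work surface. World frame = base frame: x ahead of the robot, y to its left, z up, the work surface at z = 0. Lengths are in m, angles in rad, forces in N, time in s.
With the tool pointing down it reaches from about 0.4 to 0.875 m from the base axis. Payload 6.5 kg.
Tool frame: the origin (TCP) lies midway between the tips of the shut fingers; the grasp point (between the pads) lies 19 mm behind it; x points along the fingers, y is the direction in which the jaws open and shut, and the axes are right-handed (so a half turn about x gives the same grasp; the last joint's range is limited). The gripper opens to 88 mm and grips with 3 to 60 N. Pads are 18 mm wide; open, the fingers measure 123 mm over their backs; the gripper's body (75 mm by 187 mm) begins 45 mm behind the grasp point.
Start: joints at [-1.241, 0.536, -0.004, 1.538, 0.003, 1.067, -0.071], TCP at [0.251, 0.6, 0.215] pointing down, gripper open.
Joint ranges: [-2.7, 2.7], [-0.37, 2.16], [-1.27, 1.26], [0.24, 2.4], [-1.31, 4.45], [0.19, 1.91], [-2.76, 2.76]. Speed limits (rad/s): [2.39, 2.39, 3.14, 3.14, 3.14, 3.14, 3.14].

## Interface

Orientations are given as a unit quaternion [w, x, y, z].
In Python, from station import * gives the robot as it stands. The module is installed in compiled form; this text tells all that it offers.
- The arm moves only by the tool arm_command, never from a script. Its argument "motion" is a list of rows, each an object with "travel": the shift along the tool's x, y, z in mm, a list of three; "rot": the turn, a rotation vector about the tool's x, y, z in rad, a list of three; "jaw": the finger opening in mm, from 0 to 88.1. In form: [{"travel": [x, y, z], "rot": [wx, wy, wz], "jaw": jaw}, ...]. A call has 1 to 12 rows; each row shifts and turns the commanded pose from where the row before left it, along the tool's axes as they then stand; what a row does not reach is not made up. A row lasts 1/10 s, in which the tool goes at most 50 mm and 8.59 degrees, less where a joint would pass 70% of its speed; a pose out of reach is approached as far as the arm can. A call is refused whole if a number of a shift passes 50 or a number of a turn 0.15, either way. A call with a gripper value outside its range is refused whole. The fingers move at their own pace and stop on an object; "newtons" is the grip in N (left out, the last holds). Time passes only in rows, so rows that do not move let the fingers close. It gives the time, the measured TCP pose, the force and the opening at its end, in the units of the state.
- get_state(): the state, without advancing time (a new reading comes with each control period).
- grab_frame(name): name is "scene" or "top" or "wrist"; returns the picture (384x512x3 uint8, red, green, blue); there is no depth.
- camera_params(name): a dict with "fx", "fy", "cx", "cy" (pixels), "dist_coeffs" ([k1, k2, p1, p2, k3] as OpenCV has them; the pictures are not rectified), "world_from_camera" (4x4, takes a point from camera to world coordinates); the wrist camera has in their place "T_tool_cam" (4x4, takes a point from camera to tool coordinates, whose origin is the TCP and whose axes are the tool frame's). Camera axes: x right, y down, z forward; pixel columns grow to the right and rows downward; lengths in m; the calibration is good to about 2 mm. A picture is of the moment at which its call begins: read the wrist's pose just before it. camera_params takes no time and is no camera call.
- close_job(): hands the job in, once; it reports no verdict.
The state is a dict: "clock": time; "joints": joint angles; "dq": joint speeds; "joint_torque": joint torques, N m; "tcp_pos": TCP position; "tcp_rot": TCP orientation; "ft_force": force on the tool from outside, world axes, zero at the start; "moment": the same for the moment, N m; "width": finger opening in m.
Only numpy, scipy, OpenCV 4.12 (cv2) and the standard library are available. Lean on these libraries where they do the work, as an engineer would, in place of code of your own. Each camera call takes 0.05 s, during which the arm holds its last target.

## Task

Three long spool rods lie side by side in the maple drawer, which opens no farther, so that each reaches back under the case. Take the one rod that has lost the round stop at its front end: lift its front end so that it slants out over the drawer front, draw it out through the gap, and finish while still holding it in the gripper, still and with every part of it at least 6 cm higher than the case's top. Leave the other two rods lying in their places and do not disturb the thimbles, the egg or the little spool stool.

Things in the scene. Friction and masses are not known exactly. Their poses are not given: they have to be found in the camera images.
- case: fixed maple case on the table, its shallow drawer standing open at its stop; no part of it moves. Origin on the table, under the middle of the case's open front face; x points from the drawer front back into the case, y along the face, z up. Case: x 0 to 214, y -117 to 117 mm, underside of its roof at z 62, top at z 72 mm
- drawer_opening (a point): middle of the drawer floor's uncovered part, on the floor (12 mm above the table); axes as the case's. Uncovered: 145 mm along x (72.5 each way: front panel to case face) by 190 mm along y. Front panel 10 mm thick and side walls 8 mm thick, all reaching 46 mm above this point; floor runs on 190 mm into the case. A round brass pull sticks out 26 mm from the front panel
- bare_rod_mid (a point): the rod without its stop: a plain square boxwood bar 14 x 14 mm, 250 mm long, about 45 g, loose on the drawer floor, along the drawer's length within about 2 degrees. This point is its centre, half-way up; x runs along it to the rear end. About 120 mm of it lies under the case's roof. The three rods lie in lanes about 51 mm apart, in any order
- bare_rod_near (a point): centre of the end face of the bare rod at the drawer front, 125 mm from its centre; starts about 15 mm behind the front panel
- bare_rod_far (a point): centre of the rear end face of the bare rod, 125 mm from its centre; starts hidden in the case
- bare_rod: the same rod without a stop; origin at the middle of its underside, x along it to the rear end, z up
- stop_rod_a_mid (a point): centre of a sound rod of the same bar size, with a round flat stop (disc of 32 mm diameter, 14 mm thick, upright axis) at its front end; to be left
- stop_rod_b_mid (a point): centre of the other sound rod, like the first; to be left
- milk_thimble: milk glass thimble, 20 mm wide, 25 mm tall, standing on the case's top near its rear; origin at the middle of its foot
- copper_thimble: copper thimble with a dented side, 20 mm wide, 25 mm tall, standing on the case's top near its rear; origin at the middle of its foot
- egg: turquoise cloisonne egg on its foot, 44 mm wide, 63 mm tall, standing on the table; origin at the middle of its foot
- spool_stool: boxwood spool holder like a tiny stool, 52 mm wide, 56 mm tall, standing on the table; origin under its middle
There are look-alikes about, which are no part of the job. Of the things shaped like the spool_stool, the wooden one is meant.

How it is judged:
By the outcome, as a careful person would: the job done as asked, in the order asked, and still so for the second after the job is handed in, while the arm keeps its last pose, push and grip.
It also fails if it takes over 35 s, if anything falls off the work surface, if the arm or the gripper's body presses on something with over 40 N, if the wrist force passes 120 N, or if a joint passes its speed limit or range.

## Working session

There is one attempt and no reset: what is moved stays moved. The work goes in short steps, Python scripts to look and compute and a tool call to move; the robot and the scene stay as the last step left them, time stands still between calls to the robot, and variables do not carry over. Pictures are saved under pics/ and viewed, and the job is handed in when it is done.

Besides the shell and the picture viewer there is one more tool, called as name(argument=value, ...), one argument or row to a line, values as JSON. arm_command: Moves the arm, as the interface text tells. Its arguments: {"type":"object","properties":{"motion":{"type":"array","items":{"type":"object","properties":{"travel":{"type":"array","items":{"type":"number"}},"rot":{"type":"array","items":{"type":"number"}},"jaw":{"type":"number"}}}},"newtons":{"type":"number"}},"required":["motion"]}

```bash
mkdir -p pics; python3 - <<'E'
from station import *
import cv2
s=get_state();print(s)
for n in ["scene","top"]:
    cv2.imwrite(f"pics/{n}0.png",cv2.cvtColor(grab_frame(n),cv2.COLOR_RGB2BGR));print(n,camera_params(n))
print(camera_params("wrist"))
E
```

```text
{'clock': 0.0, 'joints': array([-1.24117758,  0.53719951, -0.00444302,  1.5388702 ,  0.00258653,
        1.06730656, -0.07121468]), 'dq': array([-0.00160637,  0.00122691, -0.00066112,  0.00043663, -0.00109526,
        0.00017726, -0.00168273]), 'joint_torque': array([-3.70432031e-05, -5.70983434e+01,  9.90614891e-01, -2.51608354e+01,
       -5.62965183e-02,  1.78929203e-02,  1.53772153e-04]), 'tcp_pos': array([0.25037234, 0.59912219, 0.21441861]), 'tcp_rot': array([ 0.6932244 ,  0.13838927,  0.69339044, -0.13963541]), 'ft_force': array([ 0.00500755, -0.40507875, -0.02369777]), 'moment': array([-0.01551263,  0.0035805 ,  0.02171337]), 'width': 0.08809110468333066}
scene {'fx': 478.48265763859916, 'fy': 478.48265763859916, 'cx': 253.40432577394608, 'cy': 196.44151445590427, 'dist_coeffs': array([0.03363384, 0.        , 0.        , 0.        , 0.        ]), 'world_from_camera': array([[-0.37068609,  0.77988349, -0.50435461,  1.11732179],
       [ 0.92874321,  0.30817558, -0.2060676 ,  0.10019316],
       [-0.00527895, -0.54480231, -0.8385479 ,  0.94166353],
       [ 0.        ,  0.     
[... 336 characters left out ...]
332,  0.00896785, -0.1282064 ],
       [-0.01011974, -0.12344439, -0.99229989,  0.93901688],
       [ 0.        ,  0.        ,  0.        ,  1.        ]])}
{'fx': 300.91337708776973, 'fy': 300.91337708776973, 'cx': 252.70166380059936, 'cy': 194.61251152716326, 'dist_coeffs': array([-0.0817376,  0.       ,  0.       ,  0.       ,  0.       ]), 'T_tool_cam': array([[-9.63008348e-04, -3.02300337e-01,  9.53212242e-01,
        -1.69103216e-01],
       [ 9.99999438e-01, -7.14817134e-04,  7.83580311e-04,
         9.10721834e-04],
       [ 4.44495850e-04,  9.53212461e-01,  3.02300856e-01,
        -7.79995174e-02],
       [ 0.00000000e+00,  0.00000000e+00,  0.00000000e+00,
         1.00000000e+00]])}
```

View pics/scene0.png

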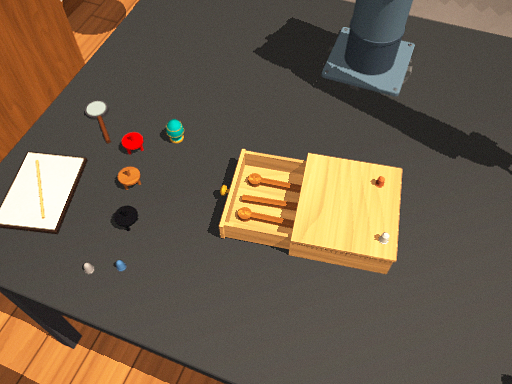

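View pics/top0.png

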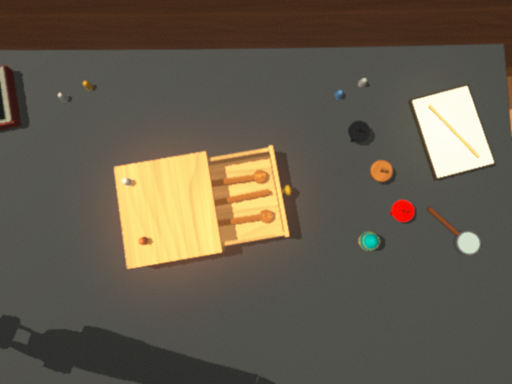

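```bash
python3 - <<'E'
import cv2
a=cv2.imread("pics/top0.png")[135:275,105:300];cv2.imwrite("pics/c1.png",cv2.resize(a,None,fx=4,fy=4,interpolation=cv2.INTER_CUBIC))
a=cv2.imread("pics/scene0.png")[140:280,210:410];cv2.imwrite("pics/c2.png",cv2.resize(a,None,fx=4,fy=4,interpolation=cv2.INTER_CUBIC))
E
```

```text
(no output)
```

View pics/c1.png

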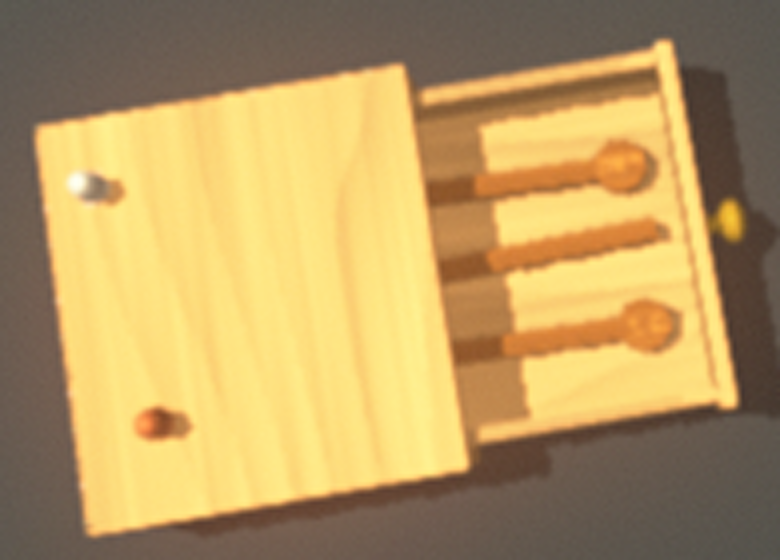

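View pics/c2.png

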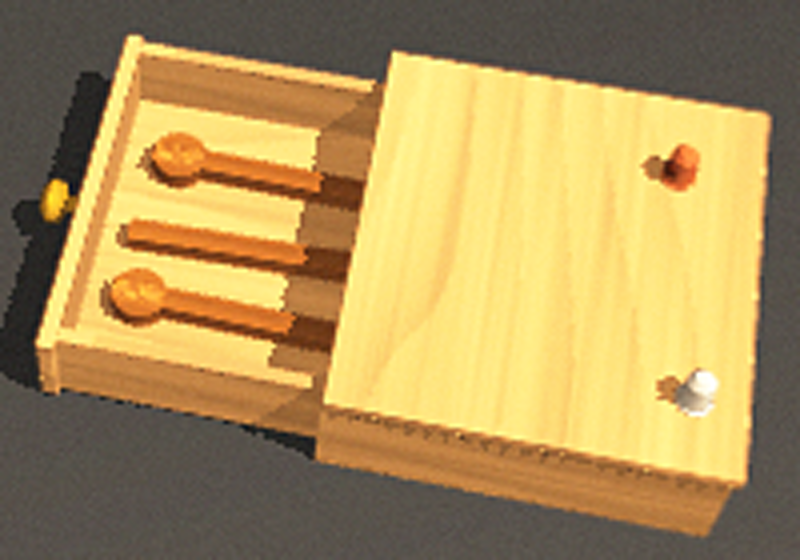

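```bash
cat > h.py <<'E'
import numpy as np, cv2
from scipy.spatial.transform import Rotation as R
from station import *
def proj(n,P):
    c=camera_params(n);T=np.linalg.inv(c["world_from_camera"]);K=np.array([[c["fx"],0,c["cx"]],[0,c["fy"],c["cy"]],[0,0,1]])
    return cv2.projectPoints(np.atleast_2d(P).astype(float),cv2.Rodrigues(T[:3,:3])[0],T[:3,3],K,c["dist_coeffs"])[0][:,0]
def toplane(n,uv,z,Twc=None):
    c=camera_params(n);T=c["world_from_camera"] if Twc is None else Twc
    K=np.array([[c["fx"],0,c["cx"]],[0,c["fy"],c["cy"]],[0,0,1]])
    p=cv2.undistortPoints(np.array(uv,float).reshape(-1,1,2),K,c["dist_coeffs"])[:,0]
    d=np.c_[p,np.ones(len(p))]@T[:3,:3].T
    return T[:3,3]+d*((z-T[2,3])/d[:,2])[:,None]
E
python3 - <<'E'
from h import *
from scipy.optimize import least_squares
t=np.array([(405,65),(37,127),(90,533),(468,468),(672,42),(737,405)])/4+(105,135)-.375
s=np.array([(322,405),(745,485),(770,113),(392,52),(38,345),(132,38)])/4+(210,140)-.375
# top: right = -y = drawer front. front face of case is at right.  x axis points +y-ish; y axis = z x x
# case y axis: z cross x(+y world)= -x world -> image down in top
L=np.array([(0,-.117,.072),(.214,-.117,.072),(.214,.117,.072),(0,.117,.072),(-.155,-.103,.058),(-.155,.103,.058)])
def W(p): return np.c_[L[:,:2]@np.array([[np.cos(p[2]),np.sin(p[2])],[-np.sin(p[2]),np.cos(p[2])]])+p[:2],L[:,2]]
def f(p): return np.r_[(proj("top",W(p))-t).ravel(),(proj("scene",W(p))-s).ravel()]
r=least_squares(f,[.45,0,1.5]);print(r.x,np.round(r.fun,1).reshape(2,6,2).tolist())
for n,uvs,o in [("top",[(662,228),(445,267),(495,257)],(105,135)),("scene",[(130,228),(300,252),(350,262)],(210,140))]:
    P=toplane(n,np.array(uvs)/4+o-.375,.026);c,sn=np.cos(r.x[2]),np.sin(r.x[2])
    print(n,P[:,:2].round(4).tolist(),((P[:,:2]-r.x[:2])@np.array([[c,-sn],[sn,c]])).round(4).tolist())
E
```

```text
[ 0.54969269 -0.02346279  1.73260804] [[[-0.3, -1.0], [-0.9, -0.9], [-1.0, 0.1], [0.1, -0.4], [0.2, 0.8], [-0.2, -2.6]], [[-0.1, -1.0], [0.6, -0.4], [0.3, -0.3], [0.2, -0.8], [-0.2, -2.4], [-1.5, -0.0]]]
top [[0.573, -0.153], [0.5509, -0.0235], [0.5566, -0.0533]] [[-0.1316, -0.0022], [-0.0003, -0.0012], [-0.0306, -0.002]]
scene [[0.5765, -0.1486], [0.5561, -0.053], [0.552, -0.0245]] [[-0.1278, -0.0063], [-0.0302, -0.0016], [-0.0014, -0.0022]]
```

```bash
cat >> h.py <<'E'
YAW=1.7326; O=np.array([.5497,-.0235,0])
ex=np.array([np.cos(YAW),np.sin(YAW),0]);ey=np.array([-np.sin(YAW),np.cos(YAW),0]);ez=np.array([0,0,1.])
def cw(x,y,z): return O+x*ex+y*ey+z*ez
def tool(): 
    s=get_state();return s["tcp_pos"],R.from_quat(s["tcp_rot"],scalar_first=True)
def report(tp,tR):
    p,r=tool();d=r.inv().apply(tp-p)*1000;w=(r.inv()*tR).as_rotvec()
    print("case xyz",(np.c_[ex,ey,ez].T@(p-O)*1000).round(1),"delta tool mm",d.round(1),"rot",w.round(4))
E
python3 - <<'E'
from h import *
p,r=tool();print(r.as_matrix().round(3))
for sg in (1,-1):
    y=sg*ey;x=-ez;z=np.cross(x,y);report(cw(-.09,0,.25),R.from_matrix(np.c_[x,y,z]))
E
```

```text
[[-0.     0.385  0.923]
 [-0.001  0.923 -0.385]
 [-1.    -0.002  0.   ]]
case xyz [662.8 195.1 214.5] delta tool mm [ -34.6 -535.6  563.8] rot [-2.1283e+00 -1.5000e-03  1.1000e-03]
case xyz [662.8 195.1 214.5] delta tool mm [ -34.6 -535.6  563.8] rot [1.0133e+00 9.0000e-04 1.3000e-03]
```

```bash
cat >> h.py <<'E'
def const(tp,tR,n):
    p,r=tool();d=r.inv().apply(tp-p)*1000;w=(r.inv()*tR).as_rotvec()/n
    M=sum(R.from_rotvec(k*w).as_matrix() for k in range(n))
    t=np.linalg.solve(M,d);print("rows",n,"travel",t.round(2),"rot",w.round(4))
x=-ez;y=-ey;DOWN=R.from_matrix(np.c_[x,y,np.cross(x,y)])
E
python3 - <<'E'
from h import *
const(cw(-.09,0,.25),DOWN,24)
E
```

```text
rows 24 travel [-1.46 -9.16 32.57] rot [0.0422 0.     0.0001]
```

arm_command(
  motion=[
    {"travel": [-1.5,-9.2,32.6],"rot": [0.042,0,0],"jaw": 88},
    {"travel": [-1.5,-9.2,32.6],"rot": [0.042,0,0],"jaw": 88},
    {"travel": [-1.5,-9.2,32.6],"rot": [0.042,0,0],"jaw": 88},
    {"travel": [-1.5,-9.2,32.6],"rot": [0.042,0,0],"jaw": 88},
    {"travel": [-1.5,-9.2,32.6],"rot": [0.042,0,0],"jaw": 88},
    {"travel": [-1.5,-9.2,32.6],"rot": [0.042,0,0],"jaw": 88},
    {"travel": [-1.5,-9.2,32.6],"rot": [0.042,0,0],"jaw": 88},
    {"travel": [-1.5,-9.2,32.6],"rot": [0.042,0,0],"jaw": 88},
    {"travel": [-1.5,-9.2,32.6],"rot": [0.042,0,0],"jaw": 88},
    {"travel": [-1.5,-9.2,32.6],"rot": [0.042,0,0],"jaw": 88},
    {"travel": [-1.5,-9.2,32.6],"rot": [0.042,0,0],"jaw": 88},
    {"travel": [-1.5,-9.2,32.6],"rot": [0.042,0,0],"jaw": 88},
  ],
)

```text
clock: 1.3
tcp_pos: [0.5004, 0.2828, 0.2331]
tcp_rot: [0.636, 0.308, 0.637, -0.308]
ft_force: [0.5, 0.4, 0.3]
width: 0.0881
```

```bash
python3 - <<'E'
from h import *
s=get_state();print(s["clock"],s["joints"].round(2))
const(cw(-.09,0,.25),DOWN,12)
report(cw(-.09,0,.25),DOWN)
E
```

```text
1.3 [-0.75  0.39  0.2   1.73 -0.09  1.03  0.16]
rows 12 travel [-1.41 -9.21 32.43] rot [0.0423 0.     0.    ]
case xyz [310.2  -0.7 233.1] delta tool mm [ -16.8 -195.1  349.5] rot [5.075e-01 1.000e-04 5.000e-04]
```

arm_command(
  motion=[
    {"travel": [-1.5,-9.2,32.4],"rot": [0.042,0,0],"jaw": 88},
    {"travel": [-1.5,-9.2,32.4],"rot": [0.042,0,0],"jaw": 80},
    {"travel": [-1.5,-9.2,32.4],"rot": [0.042,0,0],"jaw": 70},
    {"travel": [-1.5,-9.2,32.4],"rot": [0.042,0,0],"jaw": 60},
    {"travel": [-1.5,-9.2,32.4],"rot": [0.042,0,0],"jaw": 50},
    {"travel": [-1.5,-9.2,32.4],"rot": [0.042,0,0],"jaw": 40},
    {"travel": [-1.5,-9.2,32.4],"rot": [0.042,0,0],"jaw": 34},
    {"travel": [-1.5,-9.2,32.4],"rot": [0.042,0,0],"jaw": 34},
    {"travel": [-1.5,-9.2,32.4],"rot": [0.042,0,0],"jaw": 34},
    {"travel": [-1.5,-9.2,32.4],"rot": [0.042,0,0],"jaw": 34},
    {"travel": [-1.5,-9.2,32.4],"rot": [0.042,0,0],"jaw": 34},
    {"travel": [-1.5,-9.2,32.4],"rot": [0.044,0,0],"jaw": 34},
  ],
)

```text
clock: 2.5
tcp_pos: [0.5648, -0.1116, 0.2511]
tcp_rot: [0.539, 0.457, 0.539, -0.458]
ft_force: [0.3, -0.0, 0.9]
width: 0.0338
```

arm_command(
  motion=[
    {"travel": [0,0,0],"rot": [0,0,0],"jaw": 34},
    {"travel": [0,0,0],"rot": [0,0,0],"jaw": 34},
  ],
)

```text
clock: 2.7
tcp_pos: [0.5648, -0.1108, 0.251]
tcp_rot: [0.539, 0.457, 0.539, -0.457]
ft_force: [0.9, 1.2, -0.6]
width: 0.0341
```

```bash
python3 - <<'E'
from h import *
report(cw(-.09,0,.25),DOWN)
s=get_state();print(s["clock"],s["joints"].round(2),s["tcp_pos"],s["tcp_rot"],s["width"])
cv2.imwrite("pics/w1.png",cv2.cvtColor(grab_frame("wrist"),cv2.COLOR_RGB2BGR))
E
```

```text
case xyz [-88.6  -0.8 251. ] delta tool mm [ 1.  -0.8  1.4] rot [ 0.002  -0.0003  0.0005]
2.7 [-0.22  0.39  0.44  1.72 -0.19  1.07  0.45] [ 0.56475349 -0.11078057  0.2510339 ] [ 0.53901653  0.45735641  0.53943414 -0.45749   ] 0.03405725766164972
```

View pics/w1.png

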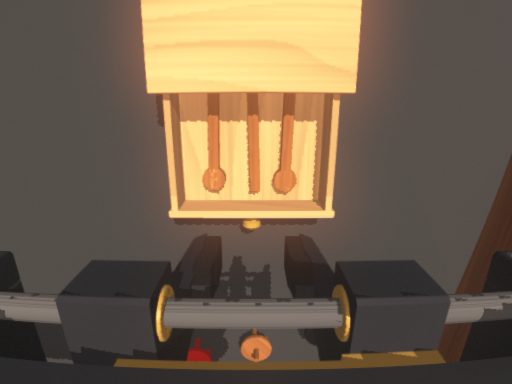

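```bash
python3 - <<'E'
from h import *
p,r=tool();T=np.eye(4);T[:3,:3]=r.as_matrix();T[:3,3]=p;T=T@camera_params("wrist")["T_tool_cam"]
uv=[(254.5,192),(253,125),(252.5,96),(214,179),(214,120),(285,181),(289,110),(170,213),(334,213)]
P=toplane("wrist",uv,.026,T);P2=toplane("wrist",uv,.058,T)
B=np.c_[ex,ey,ez]
print(((P-O)@B*1000).round(1).tolist());print(((P2-O)@B*1000).round(1)[-2:].tolist())
a=cv2.imread("pics/w1.png")[80:230,150:350];cv2.imwrite("pics/c3.png",cv2.resize(a,None,fx=4,fy=4,interpolation=cv2.INTER_CUBIC))
E
```

```text
[[-128.9, -4.8, 26.0], [-38.9, -2.4, 26.0], [-2.9, -1.6, 26.0], [-110.7, 50.1, 26.0], [-32.6, 47.6, 26.0], [-113.2, -46.0, 26.0], [-19.8, -48.0, 26.0], [-160.3, 114.2, 26.0], [-159.4, -117.0, 26.0]]
[[-148.0, 104.7, 58.0], [-147.2, -107.6, 58.0]]
```

View pics/c3.png

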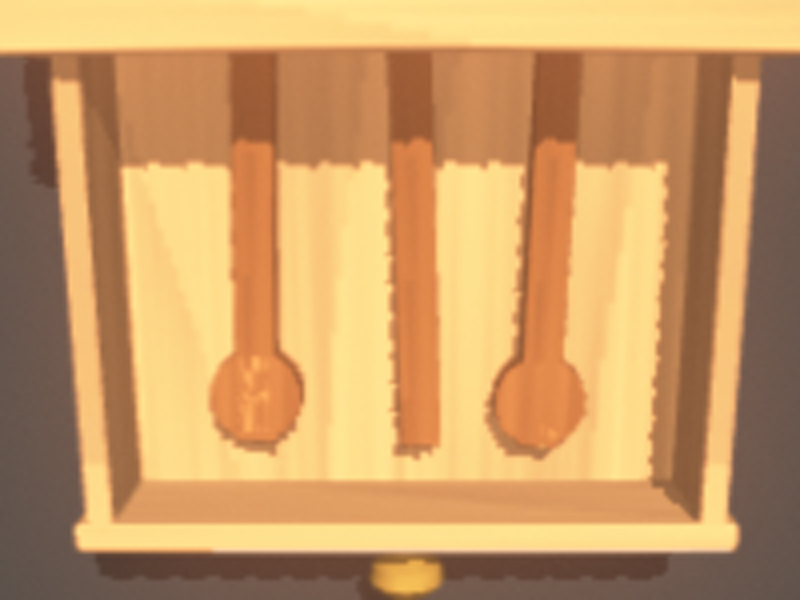

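```bash
cat >> h.py <<'E'
G=R.from_rotvec([0,0,.022])*DOWN
E
python3 - <<'E'
from h import *
const(cw(-.075,-.0033,.045),G,8)
report(cw(-.075,-.0033,.045),G)
E
```

```text
rows 8 travel [25.74  0.28 -1.52] rot [-0.0022 -0.0001  0.0001]
case xyz [-87.3  -1.2 250.9] delta tool mm [205.9   2.2 -12.1] rot [-0.0178 -0.0009  0.0005]
```

arm_command(
  motion=[
    {"travel": [25.7,0.3,-1.5],"rot": [-0.0022,0,0],"jaw": 28},
    {"travel": [25.7,0.3,-1.5],"rot": [-0.0022,0,0],"jaw": 28},
    {"travel": [25.7,0.3,-1.5],"rot": [-0.0022,0,0],"jaw": 28},
    {"travel": [25.7,0.3,-1.5],"rot": [-0.0022,0,0],"jaw": 28},
    {"travel": [25.7,0.3,-1.5],"rot": [-0.0022,0,0],"jaw": 28},
    {"travel": [25.7,0.3,-1.5],"rot": [-0.0022,0,0],"jaw": 28},
    {"travel": [25.7,0.3,-1.5],"rot": [-0.0022,0,0],"jaw": 28},
    {"travel": [25.7,0.3,-1.5],"rot": [-0.0022,0,0],"jaw": 28},
    {"travel": [0,0,0],"rot": [0,0,0],"jaw": 28},
    {"travel": [0,0,0],"rot": [0,0,0],"jaw": 28},
  ],
)

```text
clock: 3.75
tcp_pos: [0.5655, -0.0969, 0.0458]
tcp_rot: [0.544, 0.452, 0.544, -0.452]
ft_force: [0.5, -0.2, 0.2]
width: 0.0281
```

```bash
python3 - <<'E'
from h import *
report(cw(-.075,-.0033,.0155),G)
for n in ("wrist","top","scene"):
    cv2.imwrite(f"pics/{n}2.png",cv2.cvtColor(grab_frame(n),cv2.COLOR_RGB2BGR))
w=cv2.imread("pics/wrist2.png")[:,60:460]
t=cv2.resize(cv2.imread("pics/scene2.png")[130:280,210:410],None,fx=2,fy=2.56)
cv2.imwrite("pics/m2.png",np.hstack([w,t]))
E
```

```text
case xyz [-75.   -3.7  45.8] delta tool mm [30.3 -0.4 -0. ] rot [ 0.0006 -0.0007  0.0006]
```

View pics/m2.png

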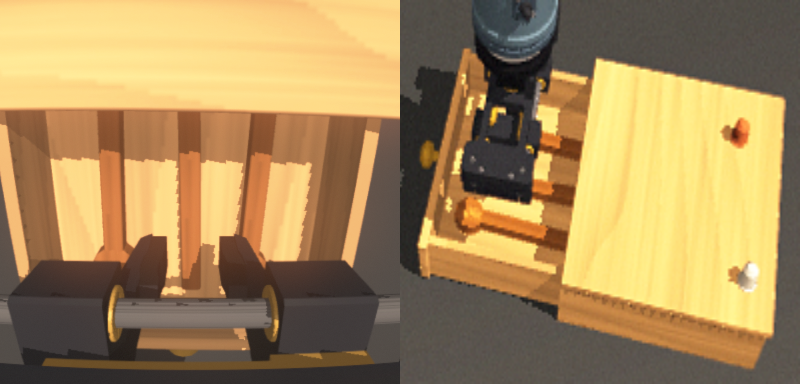

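```bash
python3 - <<'E'
from h import *
p,r=tool();T=np.eye(4);T[:3,:3]=r.as_matrix();T[:3,3]=p;T=T@camera_params("wrist")["T_tool_cam"]
a=cv2.imread("pics/wrist2.png")[100:300,170:330];cv2.imwrite("pics/c4.png",cv2.resize(a,None,fx=4,fy=3,interpolation=cv2.INTER_CUBIC))
uv=[(u,v) for v in (120,180,250) for u in (240,250,260)]
P=toplane("wrist",uv,.026,T);print(((P-O)@np.c_[ex,ey,ez]*1000).round(1).tolist())
E
```

```text
[[-9.3, 3.6, 26.0], [-9.2, -2.6, 26.0], [-9.1, -8.7, 26.0], [-47.6, 3.3, 26.0], [-47.5, -3.3, 26.0], [-47.4, -9.8, 26.0], [-98.7, 2.9, 26.0], [-98.6, -4.2, 26.0], [-98.4, -11.2, 26.0]]
```

View pics/c4.png

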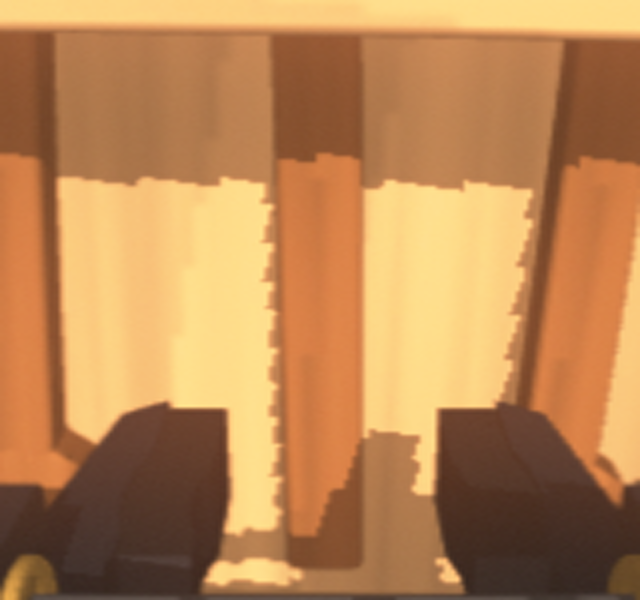

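arm_command(
  motion=[
    {"travel": [10,0,0],"rot": [0,0,0],"jaw": 28},
    {"travel": [10,0,0],"rot": [0,0,0],"jaw": 28},
    {"travel": [6,0,0],"rot": [0,0,0],"jaw": 28},
    {"travel": [4,0,0],"rot": [0,0,0],"jaw": 28},
    {"travel": [0,0,0],"rot": [0,0,0],"jaw": 28},
    {"travel": [0,0,0],"rot": [0,0,0],"jaw": 28},
  ],
)

```text
clock: 4.5
tcp_pos: [0.5654, -0.0983, 0.0157]
tcp_rot: [0.543, 0.452, 0.543, -0.452]
ft_force: [0.2, 0.1, -0.1]
width: 0.028
```

```bash
python3 - <<'E'
from h import *
report(cw(-.075,-.0038,.0155),G)
E
```

```text
case xyz [-76.4  -3.5  15.7] delta tool mm [ 0.2  0.4 -1.4] rot [-0.0013  0.0001  0.0001]
```

No contact; closing.

arm_command(
  motion=[
    {"travel": [0,0,0],"rot": [0,0,0],"jaw": 20},
    {"travel": [0,0,0],"rot": [0,0,0],"jaw": 15},
    {"travel": [0,0,0],"rot": [0,0,0],"jaw": 6},
    {"travel": [0,0,0],"rot": [0,0,0],"jaw": 6},
    {"travel": [0,0,0],"rot": [0,0,0],"jaw": 6},
    {"travel": [0,0,0],"rot": [0,0,0],"jaw": 6},
    {"travel": [0,0,0],"rot": [0,0,0],"jaw": 6},
  ],
  newtons=40,
)

```text
clock: 5.2
tcp_pos: [0.5654, -0.0981, 0.0157]
tcp_rot: [0.544, 0.452, 0.544, -0.452]
ft_force: [1.0, 0.4, 0.2]
width: 0.0061
```

```bash
python3 - <<'E'
from h import *
print(get_state()["width"])
for n in ("wrist","top","scene"):
    cv2.imwrite(f"pics/{n}3.png",cv2.cvtColor(grab_frame(n),cv2.COLOR_RGB2BGR))
w=cv2.imread("pics/wrist3.png")[:,60:460]
t=cv2.resize(cv2.imread("pics/scene3.png")[130:280,210:410],None,fx=2,fy=2.56)
cv2.imwrite("pics/m3.png",np.hstack([w,t]))
cv2.imwrite("pics/t3.png",cv2.resize(cv2.imread("pics/top3.png")[135:275,105:300],None,fx=4,fy=4))
E
```

```text
0.006077038728897908
```

View pics/m3.png

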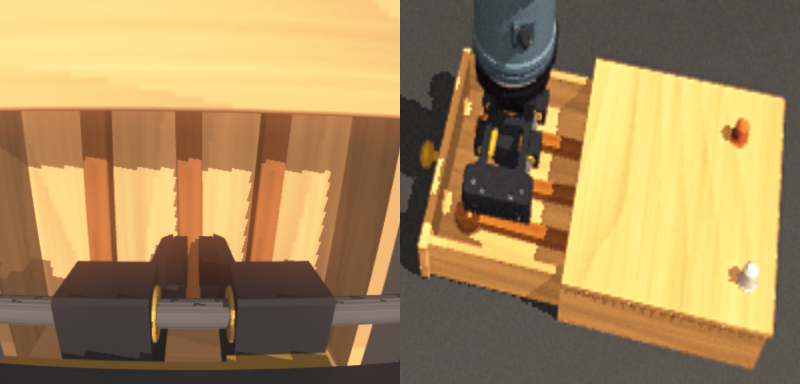

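View pics/t3.png

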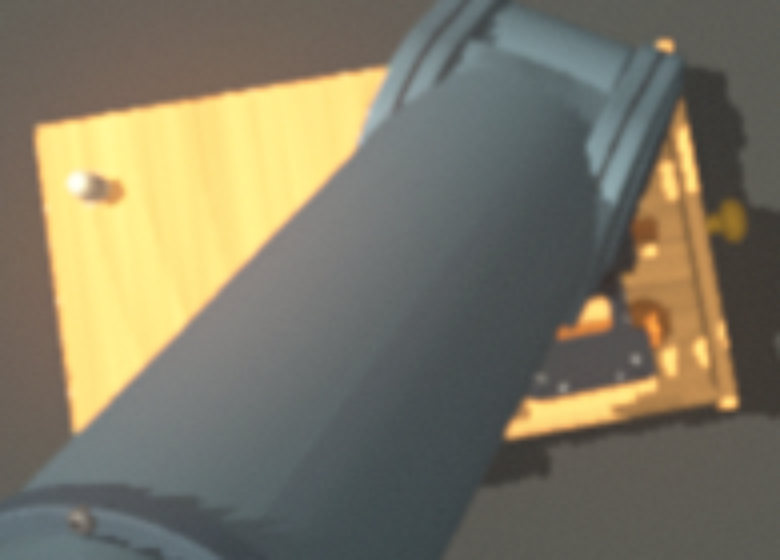

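```bash
python3 - <<'E'
from h import *
c=camera_params("wrist");T=np.linalg.inv(c["T_tool_cam"]);K=np.array([[c["fx"],0,c["cx"]],[0,c["fy"],c["cy"]],[0,0,1]])
Q=np.array([(x,y,z) for x in (0,-.019,-.035) for z in (-.009,.009) for y in (-.003,.003)])
uv=cv2.projectPoints(Q,cv2.Rodrigues(T[:3,:3])[0],T[:3,3],K,c["dist_coeffs"])[0][:,0]
for q,u in zip(Q,uv): print(q*1000,u.round(0))
a=cv2.imread("pics/wrist3.png")[200:384,160:340];cv2.imwrite("pics/c5.png",cv2.resize(a,None,fx=4,fy=3,interpolation=cv2.INTER_CUBIC))
E
```

```text
[ 0. -3. -9.] [246. 221.]
[ 0.  3. -9.] [256. 221.]
[ 0. -3.  9.] [246. 247.]
[0. 3. 9.] [256. 247.]
[-19.  -3.  -9.] [246. 234.]
[-19.   3.  -9.] [257. 234.]
[-19.  -3.   9.] [246. 263.]
[-19.   3.   9.] [256. 263.]
[-35.  -3.  -9.] [245. 248.]
[-35.   3.  -9.] [257. 248.]
[-35.  -3.   9.] [245. 279.]
[-35.   3.   9.] [257. 279.]
```

View pics/c5.png

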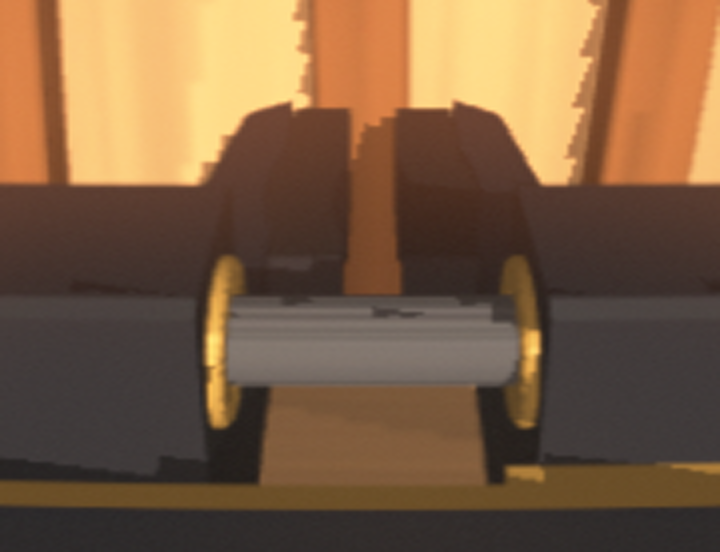

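arm_command(
  motion=[
    {"travel": [0,0,0],"rot": [0,0,0],"jaw": 28},
    {"travel": [0,0,0],"rot": [0,0,0],"jaw": 28},
    {"travel": [0,0,0],"rot": [0,0,0],"jaw": 28},
    {"travel": [1.5,0,0],"rot": [0,0,0],"jaw": 28},
    {"travel": [1,0,0],"rot": [0,0,0],"jaw": 28},
    {"travel": [0,0,0],"rot": [0,0,0],"jaw": 28},
  ],
)

```text
clock: 5.95
tcp_pos: [0.5652, -0.0981, 0.013]
tcp_rot: [0.543, 0.452, 0.544, -0.452]
ft_force: [0.2, -0.1, 0.4]
width: 0.0277
```

```bash
python3 - <<'E'
from h import *
s=get_state();print(s["width"],s["ft_force"])
cv2.imwrite("pics/w4.png",cv2.cvtColor(grab_frame("wrist"),cv2.COLOR_RGB2BGR))
a=cv2.imread("pics/w4.png")[90:340,130:370];cv2.imwrite("pics/c6.png",cv2.resize(a,None,fx=3,fy=2.4,interpolation=cv2.INTER_CUBIC))
E
```

```text
0.027742992771658065 [ 0.23846257 -0.05214763  0.38082115]
```

View pics/c6.png

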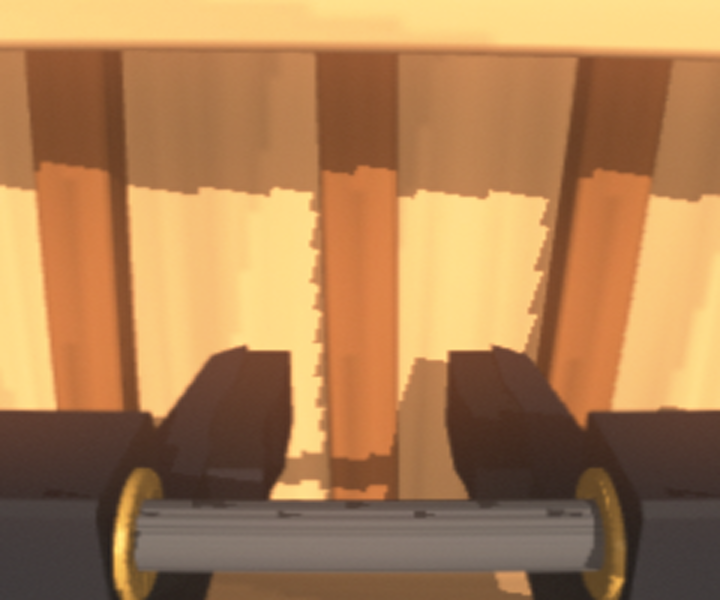

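arm_command(
  motion=[
    {"travel": [2,0,0],"rot": [0,0,0],"jaw": 28},
    {"travel": [2,0,0],"rot": [0,0,0],"jaw": 28},
    {"travel": [0,0,0],"rot": [0,0,0],"jaw": 28},
  ],
)

```text
clock: 6.3
tcp_pos: [0.5651, -0.0981, 0.0089]
tcp_rot: [0.543, 0.452, 0.544, -0.452]
ft_force: [-0.2, 0.7, 0.2]
width: 0.0278
```

arm_command(
  motion=[
    {"travel": [2,0,0],"rot": [0,0,0],"jaw": 28},
    {"travel": [2,0,0],"rot": [0,0,0],"jaw": 28},
    {"travel": [2,0,0],"rot": [0,0,0],"jaw": 28},
    {"travel": [0,0,0],"rot": [0,0,0],"jaw": 28},
  ],
)

```text
clock: 6.7
tcp_pos: [0.5652, -0.0981, 0.0029]
tcp_rot: [0.543, 0.452, 0.544, -0.452]
ft_force: [0.4, 0.6, -0.5]
width: 0.028
```

```bash
python3 - <<'E'
from h import *
report(cw(-.075,-.0038,.0),G)
for n in ("wrist","scene"):
    cv2.imwrite(f"pics/{n}5.png",cv2.cvtColor(grab_frame(n),cv2.COLOR_RGB2BGR))
w=cv2.resize(cv2.imread("pics/wrist5.png")[150:340,150:350],None,fx=2,fy=2)
t=cv2.resize(cv2.imread("pics/scene5.png")[130:280,210:410],None,fx=2,fy=380/150)
cv2.imwrite("pics/m5.png",np.hstack([w,t]))
E
```

```text
case xyz [-76.1  -3.3   2.9] delta tool mm [ 2.9  0.5 -1.1] rot [-0.0012 -0.0001  0.0004]
```

View pics/m5.png

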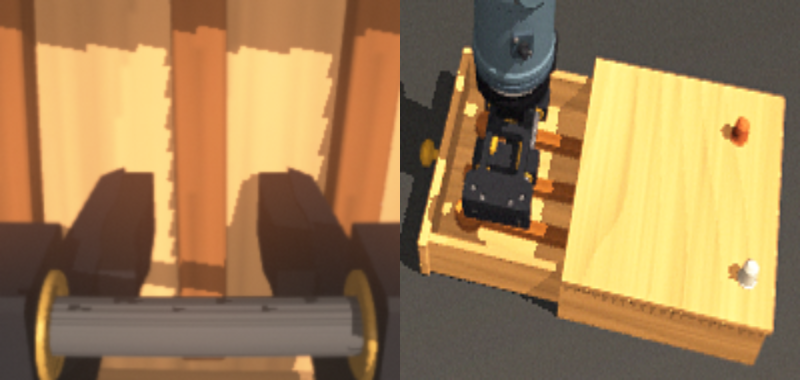

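arm_command(
  motion=[
    {"travel": [2,0,0],"rot": [0,0,0],"jaw": 28},
    {"travel": [2,0,0],"rot": [0,0,0],"jaw": 24},
    {"travel": [0,0,0],"rot": [0,0,0],"jaw": 20},
    {"travel": [0,0,0],"rot": [0,0,0],"jaw": 15},
    {"travel": [0,0,0],"rot": [0,0,0],"jaw": 10},
    {"travel": [0,0,0],"rot": [0,0,0],"jaw": 10},
    {"travel": [0,0,0],"rot": [0,0,0],"jaw": 10},
  ],
  newtons=15,
)

```text
clock: 7.5
tcp_pos: [0.5654, -0.0982, -0.0007]
tcp_rot: [0.544, 0.452, 0.543, -0.452]
ft_force: [-0.6, 0.4, -0.1]
width: 0.0135
```

arm_command(
  motion=[
    {"travel": [0,0,0],"rot": [0,0,0],"jaw": 20},
    {"travel": [0,0,0],"rot": [0,0,0],"jaw": 20},
    {"travel": [1.5,0,0],"rot": [0,0,0],"jaw": 20},
    {"travel": [1.5,0,0],"rot": [0,0,0],"jaw": 20},
    {"travel": [0,0,0],"rot": [0,0,0],"jaw": 20},
  ],
)

```text
clock: 8.0
tcp_pos: [0.5652, -0.0981, -0.004]
tcp_rot: [0.543, 0.452, 0.544, -0.452]
ft_force: [0.7, 0.1, 0.3]
width: 0.0198
```

arm_command(
  motion=[
    {"travel": [0,0,0],"rot": [0,0,0],"jaw": 12},
    {"travel": [0,0,0],"rot": [0,0,0],"jaw": 6},
    {"travel": [0,0,0],"rot": [0,0,0],"jaw": 6},
    {"travel": [0,0,0],"rot": [0,0,0],"jaw": 6},
    {"travel": [0,0,0],"rot": [0,0,0],"jaw": 6},
  ],
  newtons=45,
)

```text
clock: 8.5
tcp_pos: [0.5654, -0.0982, -0.0038]
tcp_rot: [0.544, 0.452, 0.543, -0.452]
ft_force: [-0.4, 0.8, -1.3]
width: 0.0132
```

```bash
python3 - <<'E'
from h import *
s=get_state();print(s["width"],s["ft_force"])
cv2.imwrite("pics/w6.png",cv2.cvtColor(grab_frame("wrist"),cv2.COLOR_RGB2BGR))
cv2.imwrite("pics/c7.png",cv2.resize(cv2.imread("pics/w6.png")[90:384,100:410],None,fx=2,fy=2))
E
```

```text
0.013189173213996803 [-0.43789936  0.84462614 -1.27625178]
```

View pics/c7.png

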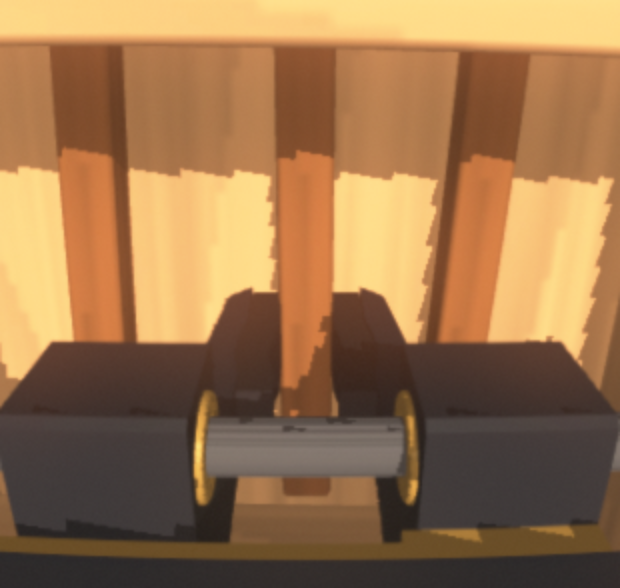

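arm_command(
  motion=[
    {"travel": [-1.5,0,0],"rot": [0,0,0],"jaw": 6},
    {"travel": [-1.5,0,0],"rot": [0,0,0],"jaw": 6},
    {"travel": [-3,0,0.1],"rot": [0,-0.0146,0],"jaw": 6},
    {"travel": [-3,0,0.1],"rot": [0,-0.0146,0],"jaw": 6},
    {"travel": [-3,0,0.1],"rot": [0,-0.0146,0],"jaw": 6},
    {"travel": [-3,0,0.1],"rot": [0,-0.0146,0],"jaw": 6},
    {"travel": [-3,0,0.2],"rot": [0,-0.0146,0],"jaw": 6},
    {"travel": [-3,0,0.2],"rot": [0,-0.0146,0],"jaw": 6},
    {"travel": [0,0,0],"rot": [0,0,0],"jaw": 6},
  ],
)

```text
clock: 9.45
tcp_pos: [0.5657, -0.0974, 0.0175]
tcp_rot: [0.567, 0.432, 0.519, -0.471]
ft_force: [-0.1, -0.1, -0.3]
width: 0.0131
```

```bash
python3 - <<'E'
from h import *
p,r=tool();print(get_state()["ft_force"],(r.as_matrix()).round(3)[2])
report(cw(-.076,-.0035,.036),G*R.from_rotvec([0,-.1745,0]))
for n in ("wrist","scene"):
    cv2.imwrite(f"pics/{n}7.png",cv2.cvtColor(grab_frame(n),cv2.COLOR_RGB2BGR))
w=cv2.resize(cv2.imread("pics/wrist7.png")[100:350,100:410],None,fx=400/310,fy=380/250)
t=cv2.resize(cv2.imread("pics/scene7.png")[130:280,210:410],None,fx=2,fy=380/150)
cv2.imwrite("pics/m7.png",np.hstack([w,t]))
E
```

```text
[-0.12481761 -0.14445997 -0.34823342] [-0.996  0.     0.088]
case xyz [-75.5  -3.9  17.5] delta tool mm [-18.3  -0.4   2.1] rot [ 0.0002 -0.0863 -0.0004]
```

View pics/m7.png

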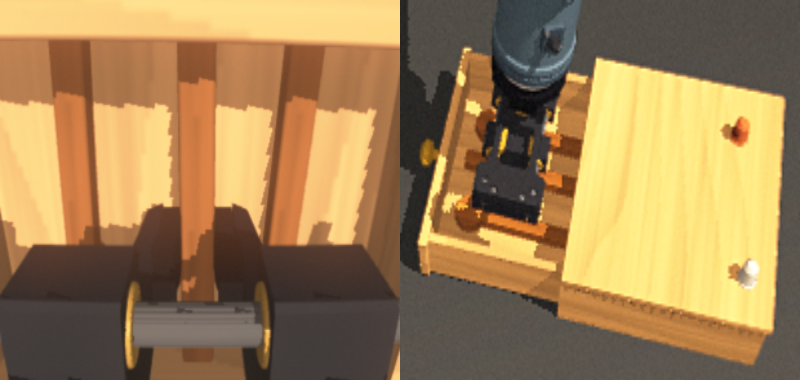

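arm_command(
  motion=[
    {"travel": [-3,0,0.3],"rot": [0,-0.0144,0],"jaw": 6},
    {"travel": [-3,0,0.3],"rot": [0,-0.0144,0],"jaw": 6},
    {"travel": [-3,0,0.4],"rot": [0,-0.0144,0],"jaw": 6},
    {"travel": [-3,0,0.4],"rot": [0,-0.0144,0],"jaw": 6},
    {"travel": [-3,0,0.5],"rot": [0,-0.0144,0],"jaw": 6},
    {"travel": [-3,0,0.5],"rot": [0,-0.0144,0],"jaw": 6},
    {"travel": [0,0,0],"rot": [0,0,0],"jaw": 6},
  ],
)

```text
clock: 10.25
tcp_pos: [0.5657, -0.0977, 0.0357]
tcp_rot: [0.589, 0.411, 0.494, -0.49]
ft_force: [-0.0, 0.8, -0.7]
width: 0.0134
```

```bash
python3 - <<'E'
from h import *
p,r=tool();print(get_state()["ft_force"],(r.as_matrix()).round(3)[2])
report(cw(-.076,-.0035,.036),G*R.from_rotvec([0,-.1745,0]))
T=np.eye(4);T[:3,:3]=r.as_matrix();T[:3,3]=p;T=T@camera_params("wrist")["T_tool_cam"]
for n in ("wrist","scene"):
    cv2.imwrite(f"pics/{n}8.png",cv2.cvtColor(grab_frame(n),cv2.COLOR_RGB2BGR))
# predicted rod projection: edges in tool frame; rod bottom at tool x = -(12+4)=-16, top -30
c=camera_params("wrist");Ti=np.linalg.inv(c["T_tool_cam"]);K=np.array([[c["fx"],0,c["cx"]],[0,c["fy"],c["cy"]],[0,0,1]])
Q=np.array([(-.030,0,z) for z in (-.02,-.06,-.076,-.1,.053)])
print(cv2.projectPoints(Q,cv2.Rodrigues(Ti[:3,:3])[0],Ti[:3,3],K,c["dist_coeffs"])[0][:,0].round(0).tolist())
w=cv2.resize(cv2.imread("pics/wrist8.png")[50:384,100:410],None,fx=400/310,fy=450/334)
t=cv2.resize(cv2.imread("pics/scene8.png")[130:280,210:410],None,fx=2,fy=450/150)
cv2.imwrite("pics/m8.png",np.hstack([w,t]))
E
```

```text
[-0.02001953  0.84989911 -0.6588101 ] [-0.985  0.     0.174]
case xyz [-75.8  -3.8  35.7] delta tool mm [-0.3 -0.3  0.2] rot [ 0.0001  0.0001 -0.0003]
[[251.0, 223.0], [251.0, 143.0], [251.0, 107.0], [251.0, 50.0], [251.0, 338.0]]
```

View pics/m8.png

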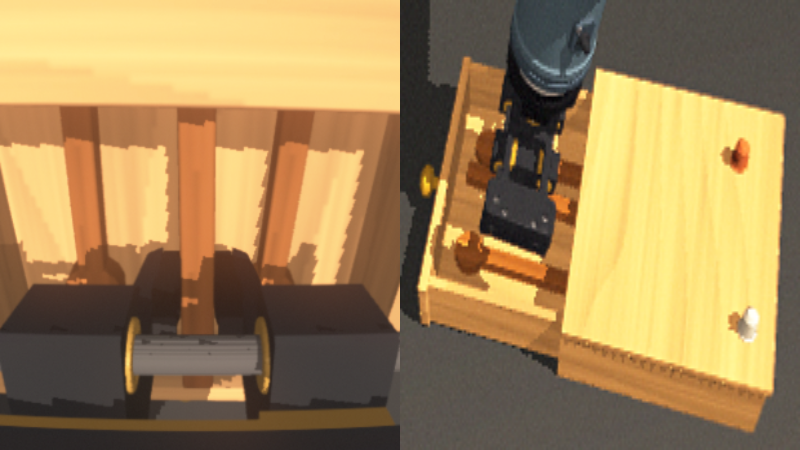

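arm_command(
  motion=[
    {"travel": [0,0,5],"rot": [0,0,0],"jaw": 6},
    {"travel": [0,0,10],"rot": [0,0,0],"jaw": 6},
    {"travel": [0,0,12],"rot": [0,0,0],"jaw": 6},
    {"travel": [0,0,12],"rot": [0,0,0],"jaw": 6},
    {"travel": [0,0,12],"rot": [0,0,0],"jaw": 6},
    {"travel": [0,0,12],"rot": [0,0,0],"jaw": 6},
    {"travel": [0,0,7],"rot": [0,0,0],"jaw": 6},
    {"travel": [0,0,0],"rot": [0,0,0],"jaw": 6},
  ],
)

```text
clock: 11.15
tcp_pos: [0.578, -0.168, 0.0479]
tcp_rot: [0.588, 0.412, 0.493, -0.491]
ft_force: [-0.4, 0.2, 0.2]
width: 0.013
```

```bash
python3 - <<'E'
from h import *
p,r=tool();print(get_state()["ft_force"],(r.as_matrix()).round(3)[2])
s=np.array([-.0758,-.0038,.0357])
report(cw(*s)+r.as_matrix()[:,2]*.15,G*R.from_rotvec([0,-.1745,0]))
for n in ("wrist","scene"):
    cv2.imwrite(f"pics/{n}9.png",cv2.cvtColor(grab_frame(n),cv2.COLOR_RGB2BGR))
w=cv2.resize(cv2.imread("pics/wrist9.png")[50:384,100:410],None,fx=400/310,fy=450/334)
t=cv2.resize(cv2.imread("pics/scene9.png")[130:280,210:410],None,fx=2,fy=450/150)
cv2.imwrite("pics/m9.png",np.hstack([w,t]))
E
```

```text
[-0.41540119  0.24533534  0.20346587] [-0.985  0.     0.174]
case xyz [-147.1   -4.7   47.9] delta tool mm [-0.4  0.4 77.6] rot [-0.0031  0.0003  0.0001]
```

View pics/m9.png

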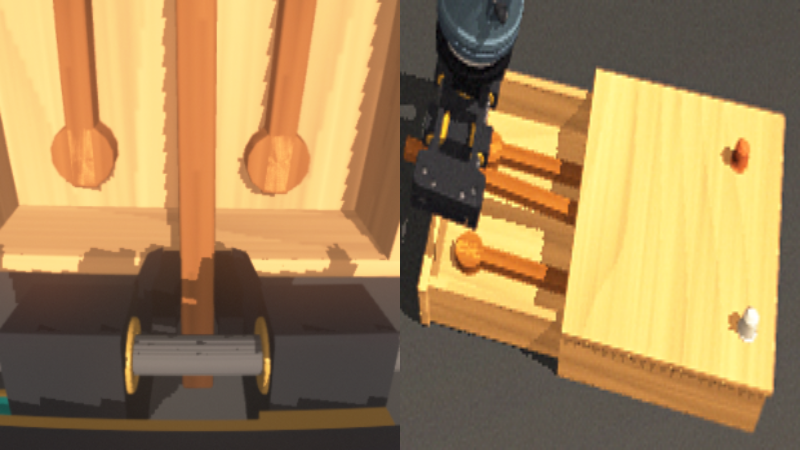

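arm_command(
  motion=[
    {"travel": [0,0,6],"rot": [0,0,0],"jaw": 6},
    {"travel": [0,0,12],"rot": [0,0,0],"jaw": 6},
    {"travel": [0,0,14],"rot": [0,0,0],"jaw": 6},
    {"travel": [0,0,14],"rot": [0,0,0],"jaw": 6},
    {"travel": [0,0,14],"rot": [0,0,0],"jaw": 6},
    {"travel": [0,0,14],"rot": [0,0,0],"jaw": 6},
    {"travel": [0,0,10],"rot": [0,0,0],"jaw": 6},
    {"travel": [0,0,0],"rot": [0,0,0],"jaw": 6},
  ],
)

```text
clock: 12.05
tcp_pos: [0.593, -0.2501, 0.0626]
tcp_rot: [0.589, 0.412, 0.493, -0.491]
ft_force: [-1.3, 0.4, -0.5]
width: 0.0132
```

```bash
python3 - <<'E'
from h import *
print(get_state()["ft_force"])
report(cw(-.23,0,.19),DOWN)
for n in ("wrist","scene"):
    cv2.imwrite(f"pics/{n}10.png",cv2.cvtColor(grab_frame(n),cv2.COLOR_RGB2BGR))
w=cv2.resize(cv2.imread("pics/wrist10.png"),(400,450))
t=cv2.resize(cv2.imread("pics/scene10.png")[130:280,160:410],(400,450))
cv2.imwrite("pics/m10.png",np.hstack([w,t]))
E
```

```text
[-1.30937078  0.352012   -0.53273588]
case xyz [-230.6   -6.3   62.6] delta tool mm [-125.6   -6.2   21.5] rot [ 0.0183  0.1754 -0.0023]
```

View pics/m10.png

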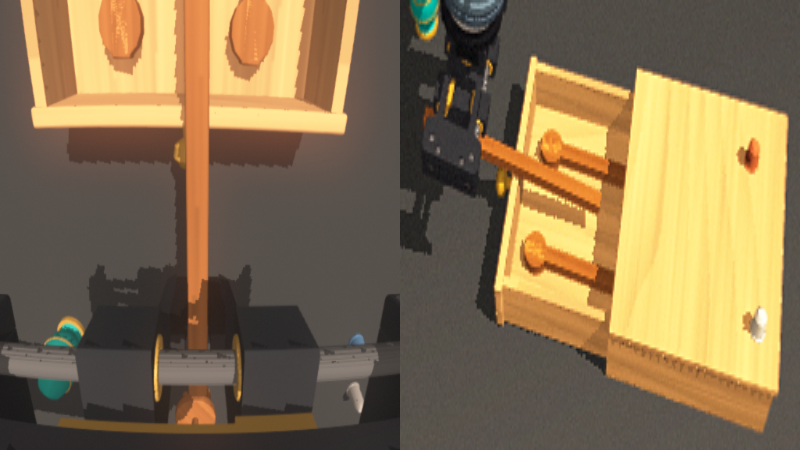

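arm_command(
  motion=[
    {"travel": [-5,0,0.9],"rot": [0,0,0],"jaw": 6},
    {"travel": [-12,0,2.1],"rot": [0,0,0],"jaw": 6},
    {"travel": [-18,0,3.2],"rot": [0,0,0],"jaw": 6},
    {"travel": [-18,0,3.2],"rot": [0,0,0],"jaw": 6},
    {"travel": [-18,0,3.2],"rot": [0,0,0],"jaw": 6},
    {"travel": [-18,0,3.2],"rot": [0,0,0],"jaw": 6},
    {"travel": [-18,0,3.2],"rot": [0,0,0],"jaw": 6},
    {"travel": [-18,0,3.2],"rot": [0,0,0],"jaw": 6},
    {"travel": [-18,0,3.2],"rot": [0,0,0],"jaw": 6},
    {"travel": [-10,0,1.8],"rot": [0,0,0],"jaw": 6},
    {"travel": [-4,0,0.7],"rot": [0,0,0],"jaw": 6},
    {"travel": [0,0,0],"rot": [0,0,0],"jaw": 6},
  ],
)

```text
clock: 13.35
tcp_pos: [0.5932, -0.2477, 0.2219]
tcp_rot: [0.589, 0.411, 0.494, -0.49]
ft_force: [-0.2, -0.5, -0.2]
width: 0.0135
```

arm_command(
  motion=[
    {"travel": [0,0,0],"rot": [0,0,0],"jaw": 6},
    {"travel": [0,0,0],"rot": [0,0,0],"jaw": 6},
    {"travel": [0,0,0],"rot": [0,0,0],"jaw": 6},
    {"travel": [0,0,0],"rot": [0,0,0],"jaw": 6},
    {"travel": [0,0,0],"rot": [0,0,0],"jaw": 6},
  ],
)

```text
clock: 13.85
tcp_pos: [0.593, -0.2479, 0.2213]
tcp_rot: [0.589, 0.411, 0.494, -0.49]
ft_force: [1.2, -0.7, -0.1]
width: 0.013
```

```bash
python3 - <<'E'
from h import *
s=get_state();print(s["clock"],s["ft_force"],s["tcp_pos"],s["width"],abs(s["dq"]).max())
p,r=tool()
print("rear bottom z",(p+r.apply([-.016,0,-.197]))[2], "wrist pred rear",)
print("pred rear-top in scene,top",proj("scene",p+r.apply([-.03,0,-.197])),proj("top",p+r.apply([-.03,0,-.197])))
for n in ("wrist","scene","top"):
    cv2.imwrite(f"pics/{n}11.png",cv2.cvtColor(grab_frame(n),cv2.COLOR_RGB2BGR))
w=cv2.resize(cv2.imread("pics/wrist11.png"),(400,300));t=cv2.resize(cv2.imread("pics/top11.png"),(400,300))
b=cv2.resize(cv2.imread("pics/scene11.png")[90:290,80:420],(800,300))
cv2.imwrite("pics/m11.png",np.vstack([np.hstack([w,t]),b]))
E
```

```text
13.85 [ 1.16039536 -0.71156952 -0.05644574] [ 0.59298718 -0.24790794  0.22133268] 0.01304677734389741 0.001991849001485229
rear bottom z 0.20299898589861412 wrist pred rear
pred rear-top in scene,top [[289.88398864 150.16445339]] [[219.41590314 187.29407567]]
```

View pics/m11.png

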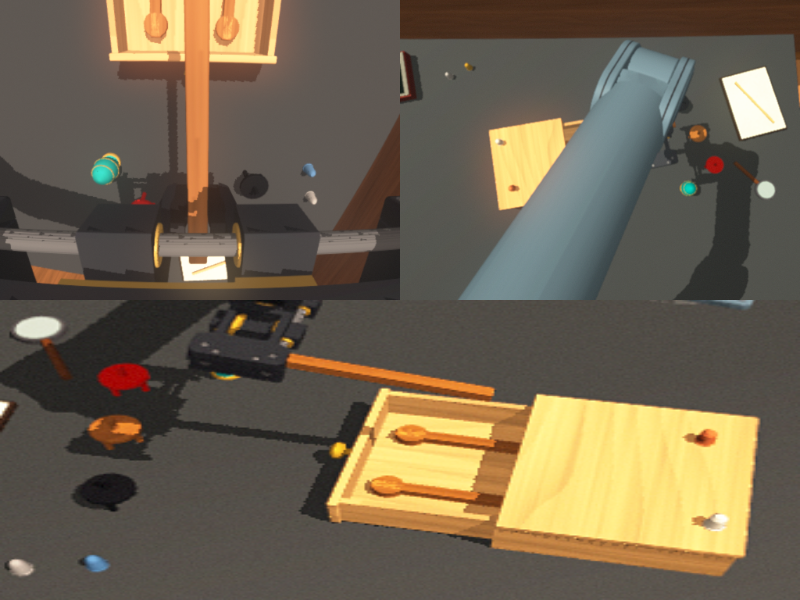

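```bash
python3 - <<'E'
from station import *
print(close_job())
E
```

```text
the job is handed in; nothing more can be done
None
```

I took the middle rod, the only one with a plain square front end. I tilted its front up about 10°, drew it out along its slant over the drawer front, and lifted it. The job was handed in at about 14 s, with the rod still in the gripper.

**Last checks:**
- **Height:** the rod's lowest point is at about 203 mm, against the required 132 mm. The rear end appears in the scene picture within about 2 pixels of where I predicted it.
- **Grip:** the fingers stand 13 mm apart on the rod. The arm is still, and every wrist force reading was about 2 N or less.
- **Other things:** in the last pictures the other two rods, both thimbles, the egg and the stool look undisturbed.

**One thing disagreed:** the first grip closed on nothing above the rod. The real fingertips seem to sit about 19 mm short of the reported TCP. I found the right depth by lowering in small steps while watching the force, then gripped the rod without touching anything else.

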